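# Read the air tank's pressure with the stick gauge and hang the gauge up

### The arm

A 6-joint arm with a two-finger parallel gripper is mounted at the origin on the work surface. World frame = base frame: x ahead of the robot, y to its left, z up, the work surface at z = 0. Lengths are in m, angles in rad, forces in N, time in s.
With the tool pointing down it reaches from about 0.275 to 0.85 m from the base axis. Payload 19 kg.
Tool frame: the origin (TCP) lies at the very end of the fingers, on their centre line; the grasp point (between the pads) lies 19 mm behind it; x points along the fingers, z is the direction in which the jaws open and shut, and the axes are right-handed (so a half turn about x gives the same grasp; the last joint's range is limited). The gripper opens to 85 mm and grips with 20 to 120 N. Pads are 22 mm wide; open, the fingers measure 114 mm over their backs; the gripper's body (76 mm by 85 mm) begins 54 mm behind the grasp point. The pads swing forward as they close: fully open they stand 13 mm farther back than shut.
Start: joints at [-1.368, 0.15, 1.437, -0, 1.554, -0.134], TCP at [0.19, -0.543, 0.231] pointing down, gripper open.
Joint ranges: [-2.8, 2.8], [-0.68, 2.1], [0.12, 2.68], [-1.39, 4.53], [0.16, 2.79], [-2.81, 2.81]. Speed limits (rad/s): [1.89, 1.89, 2.22, 3.01, 3.01, 3.01].

### API

Orientations are given as [roll, pitch, yaw] about the fixed x, y, z axes, in that order (R = Rz(yaw) Ry(pitch) Rx(roll)).
In Python, from rig import r gives the robot as it stands. The module is installed in compiled form; this text tells all that it offers.
- The arm moves only by the shell command python3 -m creep 'ROWS' [FORCE]. ROWS is text: rows parted by semicolons, each of 7 numbers parted by spaces: the shift along the tool's x, y, z in m, then the turn, a rotation vector about the tool's x, y, z in degrees, then the closure, from 0 (fully open) to 1 (shut). In form: tx ty tz rx ry rz claw; .... A call has 1 to 5 rows; each row shifts and turns the pose as measured when the row begins, along the tool's axes as they then stand; what a row does not reach is not made up. A row lasts 1/8 s, in which the tool goes at most 62.5 mm and 10.7 degrees, less where a joint would pass 70% of its speed; a pose out of reach is approached as far as the arm can. A call is refused whole if a number of a shift passes 0.0625 or a number of a turn 10.7, either way. A call with a gripper value outside its range is refused whole. The fingers move at their own pace and stop on an object; FORCE is the grip in N (left out, the last holds). Time passes only in rows, so rows that do not move let the fingers close. It gives the time, the measured TCP pose, the force and the opening at its end, in the units of the state.
- r.get_obs(): the state, without advancing time (a new reading comes with each control period).
- r.snapshot(name): name is "side" or "top"; returns a dict with "img" (420x560x3 uint8, blue, green, red), "vfov" (degrees; the focal length in pixels is half the picture's height over the tangent of half this angle, whatever the lens; pixels are square), "cx", "cy" (the principal point, pixels), "rvec" (rotation vector, rad) and "tvec" (3), from world to camera coordinates, as OpenCV has them. Camera axes: x right, y down, z forward; pixel columns grow to the right and rows downward; lengths in m; the calibration is good to about 2 mm. A picture is of the moment at which its call begins. There is no depth.
- r.finish_job(): hands the job in, once; it reports no verdict.
Trained networks look in the newest picture that a camera, given by its name, has taken for a name from the list of things; names that differ only in an ending like _2 or _b are one class to them, and where a whole thing is asked for, a point or a joint stands for the part that bears it (a point fixed in the world has none). Each returns a list of dicts, best first, with "conf" (0 to 1); they miss things now and then, are a little off and sometimes report something else, mostly with a low value. They report only what shows in the picture. A call takes as long as a camera call.
- r.cut_out(query, camera): "pixels" (420x560 bool, what is visible of it) and "position" ([column, row] in pixels, amid what is visible of it).
- r.place_of(query, camera): "position" ([column, row] in pixels: a listed point, or the origin of a listed thing).
The state is a dict: "time_s": time; "joints": joint angles; "qd": joint speeds; "joint_efforts": joint torques, N m; "tool_pos": TCP position; "tool_rot": TCP orientation; "force": force on the tool from outside, world axes, zero at the start; "wrist_torque": the same for the moment, N m; "width": opening from 0.0 (shut) to 1.0 (fully open).
Only numpy, scipy, OpenCV 4.12 (cv2) and the standard library are available. Lean on these libraries where they do the work, as an engineer would, in place of code of your own. Each camera call takes 0.05 s, during which the arm holds its last target. There are 200 camera calls.

### The job

Take the stick pressure gauge from its leaning cradle, set its mouth squarely over the bare filler stem of the air tank (not the tank with the black cap on its stem) and press gently along the stem until the stem has gone nearly all the way in and the white rod has been pushed out; hold it pressed for half a second. Then hang the gauge upright by its collar in the side-opening hook, entering from the open side and lowering the collar behind the upturned prong ends, with the rod still standing out at its reading. Leave the other things on the bench where they stand.

Things in the scene. Friction and masses are not known exactly. Their poses are not given: they have to be found in the camera images.
- gauge_grip (a point): Grip point of the gauge: on its ribbed black round grip, 17 mm diameter, which runs from 22 mm below to 12 mm above this point. z axis points along the gauge from mouth to rod end; the gauge is round about it. White rod button, 10 mm wide, ends 16.5 mm above this point and moves out by up to 26 mm more: leave it room. Starts resting in the cradle
- gauge_mouth (a point): Centre of the gauge's mouth opening, 94 mm below the grip point on the axis; axes as gauge_grip. Brass chuck 27 mm diameter, 16 mm long; the mouth is 17 mm wide and 12 mm deep. Above the chuck the barrel is 20 mm in diameter up to the collar
- gauge_collar (a point): Centre of the underside of the gauge's steel collar, 67 mm above the mouth on the axis (27 mm below the grip point); axes as gauge_grip. The collar is 36 mm in diameter and 5 mm thick; the grip begins on top of it
- rod (a joint): How far the white rod has come out of the gauge's end: 0 is fully in, up to 0.026 m. Friction (about 0.7 N) keeps it where it was pushed. With the stem 8 mm in it is pushed out 11 to 17 mm, by the tank's hidden pressure
- cradle: Grey fixed cradle, foot 100 x 70 mm, origin under it. Its V-trough leans 30 degrees from vertical, upper end towards its own -x; it holds the barrel 29 to 58 mm above the mouth, so collar and grip stand free beyond. The mouth rests on a plate 47 mm above the bench, 12 mm to +x of the origin. Open towards +x and up: lift the gauge out straight up, or square to the trough (+x and up)
- tank: Fixed aluminium air tank with the bare brass stem: 80 mm diameter on a 92 mm black foot ring, 90 mm high, with a nozzle post (18 mm diameter, to 104 mm high) 12 mm to +x of the centre. Origin at the centre of its underside. The stem stands on the shoulder on its own -x side and leans 35 degrees from vertical towards -x
- stem_tip (a point): Centre of the end face of the bare filler stem: 11 mm diameter, clear for 36 mm below its end, then an 18 mm brass nut. z axis points out along the stem; at rest it is 45 mm to the tank's -x and 116 mm above the bench. It enters the gauge's mouth with 3 mm play all round and meets the mouth's floor when 12 mm in
- stem (a joint): How far the stem is pressed in along its axis: 0 at rest, 0.010 m at its stop; 3 N to start, 12 N at the stop, plus about 2 N while the rod is pushed. Nearly all the way in means more than 7 mm; 8 to 9 mm is a good press
- capped_tank: The other fixed air tank, same size and shape, but its leaning stem is closed by a round black cap 18 mm in diameter. Not to be used. Origin at the centre of its underside
- hook: Fixed hook stand, origin on the bench below the throat; foot 100 x 90 mm. A post 52 mm to +x carries two level steel prongs along x, 6 mm thick, tops 150 mm up, with a 24 mm clear gap, closed at the +x end (bar 15 mm to +x of the throat), open to -x. From 28 to 36 mm to -x the prong ends spread a little and rise to 159 mm
- hook_throat (a point): Centre of the hook's throat, level with the tops of the prongs: the centre of the collar's underside hangs here. -x axis points out of the open side, z up. To enter, the collar must pass over the prong ends, which stand 9 mm higher, with the barrel between the prongs (the 27 mm chuck does not fit through the gap)
- focuser: Black grain focuser, foot 75 x 55 mm, 160 mm high, loose; origin at the centre of its underside. Leave alone
- slide_box: White plastic slide box 115 x 115 x 26 mm, loose; origin at the centre of its underside. Leave alone
- film_can_a: Black film can with grey lid, 34 mm diameter, 51 mm high, loose; origin under its centre. Leave alone
- film_can_b: Second film can, the same. Leave alone
- loupe: Black loupe, 48 mm diameter, 44 mm high, loose; origin under its centre. Leave alone
- bottle: Amber bottle 52 mm diameter, 130 mm high, loose; origin under its centre. Leave alone
- brush: Lying flat brush with wooden handle, about 200 mm long, loose; origin under it. Leave alone
- gauge: The whole gauge; origin at the centre of its mouth opening, z axis along it towards the rod end

How it is judged:
On the way, in this order (a step that is already met when the one before it is completed fails the run):
1. the gauge's mouth is brought over the bare stem, in line with it, with the rod still in (distance between gauge_mouth and stem_tip below 0.018 m and angle between the z axis of gauge_mouth and the z axis of stem_tip, either way round below 0.25 rad and value of joint rod below 0.004 m).
2. the gauge is pressed on the stem: stem more than 7 mm in, in the mouth, in line within 0.2 rad, rod out more than 8 mm, for 0.3 s (value of joint stem above 0.007 m and distance between gauge_mouth and stem_tip below 0.018 m and angle between the z axis of gauge_mouth and the z axis of stem_tip, either way round below 0.2 rad and value of joint rod above 0.008 m), for 0.3 s.
At the end, for the whole second after the job is handed in: the gauge hangs still in the hook: collar resting on the prongs (within 5 mm in height, 8 mm sideways, from 22 mm towards the open side to 12 mm towards the closed end), upright within 0.15 rad, rod out more than 8 mm, and the stem has sprung back (x of gauge_collar in the frame of hook_throat between -0.022 and 0.012 m and y of gauge_collar in the frame of hook_throat between -0.008 and 0.008 m and z of gauge_collar in the frame of hook_throat between -0.004 and 0.005 m and angle between gauge_collar's own z axis and vertical below 0.15 rad and value of joint rod above 0.008 m and value of joint stem below 0.002 m and linear speed of gauge below 0.03 m/s); the robot touches nothing.
It fails at once if a bystander is pushed more than 20 mm or knocked over (distance of any of focuser, slide_box, film_can_a, film_can_b, loupe, bottle, brush from where it was at the start of the episode above 0.02 m or angle between any of focuser, slide_box, film_can_a, film_can_b, loupe, bottle's own z axis and vertical above 0.5 rad).
It fails at once if the gauge is rammed on the tank with more than 50 N (contact force between gauge and tank above 50 N).
It also fails if it takes over 59 s, if anything falls off the work surface, if the arm or the gripper's body presses on something with over 40 N, if the wrist force passes 120 N, or if a joint passes its speed limit or range.

## Working session

There is one attempt and no reset: what is moved stays moved. The work goes in short steps, Python scripts to look and compute and a shell command to move; the robot and the scene stay as the last step left them, time stands still between calls to the robot, and variables do not carry over. Pictures are saved under pics/ and viewed, about 8 in all and at most 12, crops included, and the job is handed in when it is done.

```bash
mkdir -p pics; cat > h.py <<'E'
import numpy as np, cv2
from rig import r
from scipy.spatial.transform import Rotation as R
def cam(n):
    s=r.snapshot(n); s['f']=210/np.tan(np.radians(s['vfov']/2)); s['R']=cv2.Rodrigues(np.array(s['rvec'],float))[0]; s['t']=np.array(s['tvec'],float).ravel(); return s
def ray(s,p):
    d=s['R'].T@np.array([(p[0]-s['cx'])/s['f'],(p[1]-s['cy'])/s['f'],1]); return -s['R'].T@s['t'],d/np.linalg.norm(d)
def proj(s,X):
    c=s['R']@np.array(X)+s['t']; return np.array([s['cx']+s['f']*c[0]/c[2],s['cy']+s['f']*c[1]/c[2]])
def onz(s,p,z):
    o,d=ray(s,p); return o+d*(z-o[2])/d[2]
def tri(s1,p1,s2,p2):
    o1,d1=ray(s1,p1);o2,d2=ray(s2,p2)
    a=np.linalg.lstsq(np.c_[d1,-d2],o2-o1,rcond=None)[0]
    x,y=o1+a[0]*d1,o2+a[1]*d2
    return (x+y)/2,np.linalg.norm(x-y)
E
python3 - <<'E'
from h import *
np.set_printoptions(precision=4,suppress=True)
S={n:cam(n) for n in('side','top')}
for n,s in S.items():
    cv2.imwrite(f'pics/{n}0.png',s['img']); print(n,s['f'],s['cx'],s['cy'],-s['R'].T@s['t'],s['R'][2])
Q=['gauge_grip','gauge_mouth','gauge_collar','cradle','tank','stem_tip','capped_tank','hook','hook_throat','focuser','slide_box','film_can_a','loupe','bottle','brush']
for q in Q:
    P={n:r.place_of(q,n) for n in S}
    print(q,{n:[(np.round(d['position'],1).tolist(),round(d['conf'],2)) for d in P[n][:3]] for n in S})
    if P['side'] and P['top']: print('   ',*[ (tri(S['side'],a['position'],S['top'],b['position'])) for a in P['side'][:2] for b in P['top'][:2]])
print(r.get_obs())
E
```

```text
side 463.635721922662 278.1216837878981 212.7825863722498 [0.1554 0.6214 0.7438] [ 0.433  -0.6522 -0.6222]
top 425.9821772607381 284.02571949356724 215.2349594907346 [ 0.4458 -0.0582  1.0086] [ 0.1665  0.0082 -0.986 ]
gauge_grip {'side': [([188.1, 361.1], 0.94), ([309.2, 273.1], 0.34)], 'top': [([85.9, 261.6], 0.77), ([113.1, 245.9], 0.22)]}
    (array([0.4947, 0.3557, 0.1334]), np.float64(0.0034442226847530163)) (array([0.5322, 0.328 , 0.0686]), np.float64(0.0006678116678074122)) (array([0.4236, 0.251 , 0.3025]), np.float64(0.1273555143117137)) (array([0.4464, 0.2209, 0.2684]), np.float64(0.14026573698496847))
gauge_mouth {'side': [([181.5, 373.5], 0.98)], 'top': [([113.6, 245.3], 0.74)]}
    (array([0.5382, 0.3396, 0.0413]), np.float64(0.005437188661602844))
gauge_collar {'side': [([184.9, 367.3], 0.73)], 'top': [([92.5, 254.8], 0.8), ([303.5, 283.7], 0.32)]}
    (array([0.5091, 0.3551, 0.105 ]), np.float64(0.0003892535167634382)) (array([ 0.5699,  0.0593, -0.2057]), np.float64(0.3995081012181814))
cradle {'side': [([187.6, 392.2], 0.81), ([293.7, 325.6], 0.42)], 'top': [([117.8, 2
[... 2865 characters left out ...]
)
brush {'side': [([329.1, 168.0], 0.56)], 'top': [([435.6, 196.5], 0.55), ([119.6, 250.1], 0.34)]}
    (array([ 0.6646, -0.4155,  0.0002]), np.float64(0.002073258062734918)) (array([0.4428, 0.1567, 0.4093]), np.float64(0.11031359868711893))
{'time_s': 1.6, 'joints': array([-1.368 ,  0.1505,  1.4374,  0.    ,  1.5538, -0.134 ]), 'qd': array([ 0.    , -0.0003, -0.0011, -0.    , -0.0008, -0.0012]), 'joint_efforts': array([  0.0004, -71.2794, -57.1043,  -0.0003,   0.0013,   0.    ]), 'tool_pos': array([ 0.19  , -0.5427,  0.2313]), 'tool_rot': array([2.9279, 1.5707, 1.6939]), 'force': array([ 0.6061, -0.6549, -0.4986]), 'wrist_torque': array([0.0047, 0.0174, 0.0354]), 'width': 1.002162954258823}
```

View images.

```bash
python3 -c "
import cv2,numpy as np
a=cv2.imread('pics/side0.png');b=cv2.imread('pics/top0.png')
cv2.imwrite('pics/s1.png',cv2.resize(a,None,fx=1.42,fy=1.42,interpolation=3));cv2.imwrite('pics/t1.png',cv2.resize(b,None,fx=1.42,fy=1.42,interpolation=3))"
```

```text
(no output)
```

View pics/s1.png

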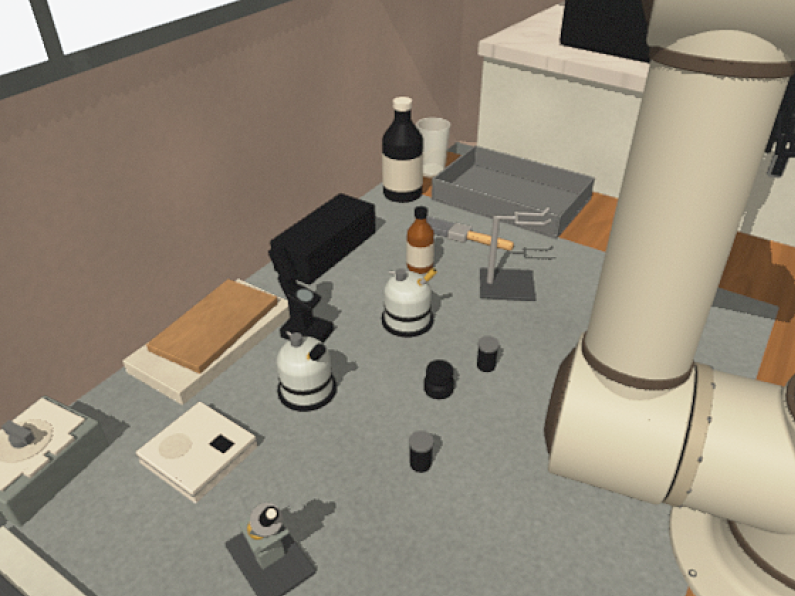

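View pics/t1.png

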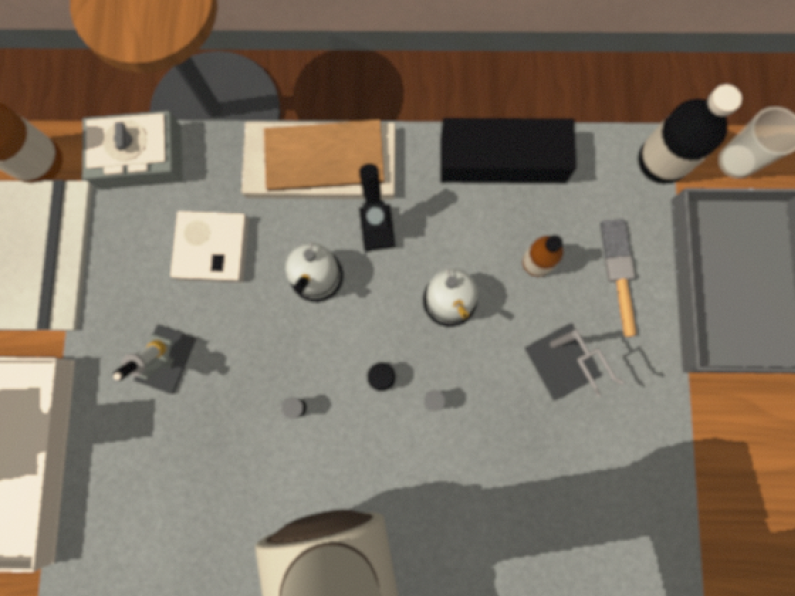

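```bash
cat > fit.py <<'E'
from h import *
from scipy.optimize import least_squares
np.set_printoptions(precision=4,suppress=True)
S={n:cam(n) for n in('side','top')}
def get(q,n,near,tol=14):
    return [d['position'] for d in r.place_of(q,n) if np.hypot(*(np.array(d['position'])-near))<tol][:1]
def fit(pts,x0,free=None):
    obs=[]
    for q,l in pts.items():
        for n in S:
            c,s_=np.cos(x0[2]),np.sin(x0[2]); L=np.array(l)
            X=[x0[0]+c*L[0]-s_*L[1],x0[1]+s_*L[0]+c*L[1],L[2]]
            for p in get(q,n,proj(S[n],X)): obs.append((n,L,p,q))
    def res(v):
        o=[]
        for n,L,p,q in obs:
            c,s_=np.cos(v[2]),np.sin(v[2]); z=L[2]+(v[3] if q.startswith('gauge') else 0)
            o.append(proj(S[n],[v[0]+c*L[0]-s_*L[1],v[1]+s_*L[0]+c*L[1],z])-p)
        return np.concatenate(o)
    a=least_squares(res,list(x0)+[0],loss='soft_l1'); print(a.x,np.degrees(a.x[2]),[(o[3],o[0]) for o in obs]); print(a.fun.round(1)); return a.x
s,c=.5,.866
fit({'cradle':(0,0,0),'gauge_mouth':(.012,0,.047),'gauge_grip':(.012-.094*s,0,.047+.094*c),'gauge_collar':(.012-.067*s,0,.047+.067*c)},(.53,.345,-.35))
fit({'tank':(0,0,0),'stem_tip':(-.045,0,.116)},(.632,-.12,.52))
fit({'hook':(0,0,0),'hook_throat':(0,0,.15)},(.505,-.325,.5))
def crop(n,x,y,w,h,k): return cv2.resize(S[n]['img'][y:y+h,x:x+w],None,fx=k,fy=k,interpolation=cv2.INTER_CUBIC)
a=crop('side',330,130,66,90,6);b=crop('top',365,220,66,90,6)
cv2.imwrite('pics/hook.png',np.hstack([a,b]))
E
python3 fit.py
```

```text
[ 0.5274  0.3447 -0.3741 -0.0013] -21.431622765426404 [('cradle', 'side'), ('cradle', 'top'), ('gauge_mouth', 'side'), ('gauge_mouth', 'top'), ('gauge_grip', 'side'), ('gauge_grip', 'top'), ('gauge_collar', 'side'), ('gauge_collar', 'top')]
[ 2.2 -0.2 -1.8  0.4 -1.8 -2.9 -6.9  3.6 -1.1  7.2  0.5 -0.1  0.7 -0.4
  3.1 -0.9]
[ 0.6291 -0.1234  0.3394  0.    ] 19.446732989543086 [('tank', 'side'), ('tank', 'top'), ('stem_tip', 'side'), ('stem_tip', 'top')]
[ 1.   5.3  0.9  0.7 -1.5  1.4  0.3 -2.1]
[ 0.507  -0.3227  0.5     0.    ] 28.64788975654116 [('hook', 'side'), ('hook', 'top'), ('hook_throat', 'side'), ('hook_throat', 'top')]
[ 1.7  1.3 -3.   0.5 -0.8 -0.5  1.9 -0.8]
```

View pics/hook.png

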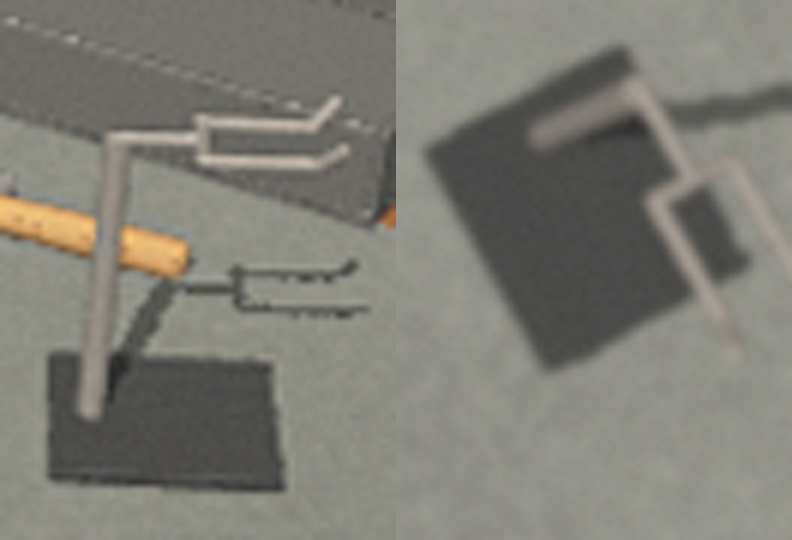

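```bash
cat > hk.py <<'E'
from h import *
from scipy.optimize import least_squares
np.set_printoptions(precision=4,suppress=True)
S={n:cam(n) for n in('side','top')}
T='top';D='side'
O=[(T,(404.3,233.8),(.052,0,.147)),(T,(408.2,253.8),(.018,.015,.147)),(T,(420.3,247.2),(.018,-.015,.147)),(T,(421.8,278),(-.036,.0165,.157)),
(D,(348.3,153),(.052,0,.147)),(D,(363.8,156.7),(.018,.015,.147)),(D,(363.8,149.7),(.018,-.015,.147)),(D,(382,150.8),(-.028,-.015,.147)),(D,(383,157.2),(-.028,.015,.147)),(D,(386.2,146.5),(-.036,-.0165,.157)),(D,(387.7,155),(-.036,.0165,.157))]
def res(v):
    c,s=np.cos(v[2]),np.sin(v[2])
    return np.concatenate([proj(S[n],[v[0]+c*L[0]-s*L[1],v[1]+s*L[0]+c*L[1],L[2]])-p for n,p,L in O])
a=least_squares(res,[.507,-.323,.5],loss='soft_l1');print(a.x,np.degrees(a.x[2]));print(a.fun.reshape(-1,2).round(1))
def crop(n,x,y,w,h,k): return cv2.resize(S[n]['img'][y:y+h,x:x+w],None,fx=k,fy=k,interpolation=cv2.INTER_CUBIC)
cv2.imwrite('pics/tank.png',np.vstack([np.hstack([crop('side',262,180,66,50,6),crop('top',295,180,66,50,6)]),np.hstack([crop('side',155,350,66,50,6),crop('top',75,225,66,50,6)])]))
for q in('gauge','stem'):
  for n in S: print(q,n,[(np.round(d['position'],1),round(d['conf'],2),d['pixels'].sum()) for d in r.cut_out(q,n)[:2]])
E
python3 hk.py
```

```text
[ 0.5069 -0.3227  0.4938] 28.293290802502632
[[ 1.1  1.4]
 [-0.7 -0.4]
 [ 0.1 -0.7]
 [ 0.4 -0.4]
 [ 1.5  0.1]
 [ 0.2  0.1]
 [-0.5  0.8]
 [ 0.1  0.5]
 [ 0.2  0.4]
 [-0.3  1.1]
 [-0.6 -0.4]]
gauge side [(array([185.6, 363.8]), 0.76, np.int64(461)), (array([211.6, 212.7]), 0.71, np.int64(1224))]
gauge top [(array([ 93.4, 256.4]), 0.56, np.int64(452))]
stem side [(array([303.8, 190.5]), 0.43, np.int64(34)), (array([308.3, 265.1]), 0.3, np.int64(509))]
stem top [(array([397.6, 253.5]), 0.66, np.int64(1712)), (array([326.3, 220.3]), 0.59, np.int64(41))]
```

View pics/tank.png

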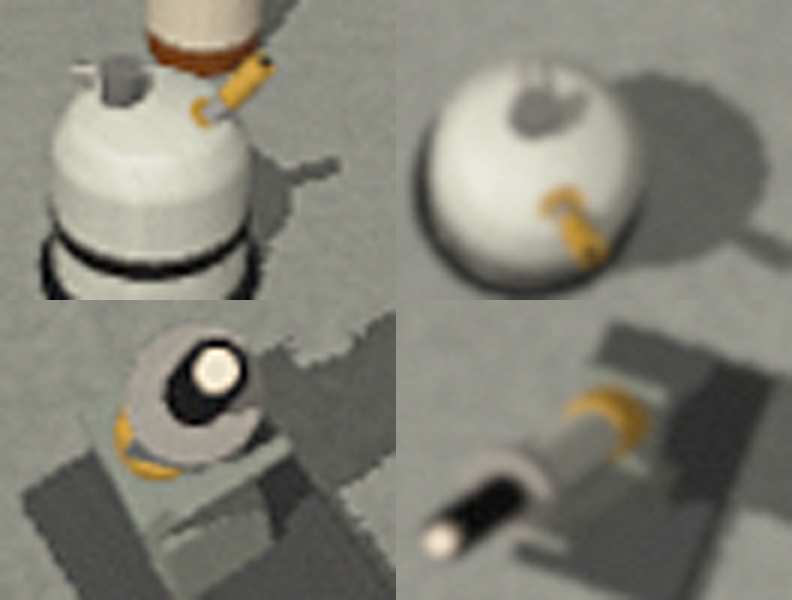

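```bash
cat > tk.py <<'E'
from h import *
from scipy.optimize import least_squares
np.set_printoptions(precision=4,suppress=True)
S={n:cam(n) for n in('side','top')}
T='top';D='side'
def go(O,x0):
    def res(v):
        c,s=np.cos(v[2]),np.sin(v[2])
        return np.concatenate([proj(S[n],[v[0]+c*L[0]-s*L[1],v[1]+s*L[0]+c*L[1],L[2]+v[3]])-p for n,p,L in O]+[[v[3]*200]])
    a=least_squares(res,x0+[0],loss='soft_l1');print(a.x,np.degrees(a.x[2]));print(a.fun[:-1].reshape(-1,2).round(1).tolist())
    return a.x
s,c=np.sin(np.radians(35)),np.cos(np.radians(35))
A=lambda d:(-.045+d*s,0,.116-d*c)
print(tri(S[D],(306.3,190.5),S[T],(328.3,222.5)))
v=go([(D,(306.3,190.5),A(0)),(D,(295.8,198.3),A(.038)),(T,(328.3,222.5),A(0)),(T,(322.8,214.2),A(.038)),(T,(319,198.3),(.012,0,.104)),(D,(282.8,190.3),(.012,0,.104))],[.63,-.12,.45])
print('tip',v[0]-.045*np.cos(v[2]),v[1]-.045*np.sin(v[2]))
B=lambda d:(.012-d*.5,0,.047+d*.866)
print('button',tri(S[D],(191.2,361.7),S[T],(82.3,265)))
v=go([(D,(191.2,361.7),B(.1105)),(D,(187.2,365.8),B(.070)),(T,(82.3,265),B(.1105)),(T,(93.7,254.7),B(.0695)),(T,(109.8,245.5),B(.016))],[.5274,.3447,-.37])
C=np.cos(v[2]);s=np.sin(v[2])
for d in(.094,.097): print('grip',d,v[0]+C*B(d)[0],v[1]+s*B(d)[0],B(d)[2]+v[3])
E
python3 tk.py
```

```text
(array([ 0.5833, -0.1443,  0.114 ]), np.float64(0.0025279330029766597))
[ 0.6264 -0.1294  0.3118  0.0005] 17.86198499282577
[[0.3, -0.6], [1.3, 0.9], [-0.7, -0.8], [0.4, 0.3], [-0.1, -0.6], [-0.0, 0.1]]
tip 0.5835401501233235 -0.14319618715596527
button (array([0.4864, 0.3579, 0.1417]), np.float64(0.0014799073029000444))
[ 0.5288  0.343  -0.3531 -0.0019] -20.229888413001124
[[-0.4, -0.1], [0.2, -0.2], [0.1, -1.2], [0.7, 1.0], [-1.1, 0.5]]
grip 0.094 0.4959469794504989 0.3551472096127753 0.12651405549855332
grip 0.097 0.49453951029572196 0.3556658911898064 0.1291120554985533
```

```bash
cat > plan.py <<'E'
from h import *
np.set_printoptions(precision=4,suppress=True)
def rot(x,z):
    x=np.array(x,float);x/=np.linalg.norm(x);z=np.array(z,float);z-=x*(z@x);z/=np.linalg.norm(z)
    return R.from_matrix(np.c_[x,np.cross(z,x),z])
def plan(wps,step=.055,ang=10,pose=None):
    "wps: (pos,Rotation,claw[,step])"
    o=r.get_obs(); p,q=(np.array(o['tool_pos']),R.from_euler('xyz',o['tool_rot'])) if pose is None else pose
    k=0
    for w in wps:
        P,Q,cl=w[:3]; st=w[3] if len(w)>3 else step
        rv=(q.inv()*Q).as_rotvec(degrees=True)
        n=int(np.ceil(max(np.linalg.norm(P-p)/st,np.linalg.norm(rv)/ang,1)))
        d=(np.array(P)-p)/n
        print('->',P,n)
        rows=[]
        for i in range(n):
            t=q.inv().apply(d); rows.append(' '.join(f'{x:g}' for x in [*t.round(4)+0.,*(rv/n).round(1)+0.,cl])); q=q*R.from_rotvec(rv/n,degrees=True); k+=1
        for i in range(0,n,5): print('; '.join(rows[i:i+5]))
        p=np.array(P);q=Q
    print(k,'rows')
def now():
    o=r.get_obs();M=R.from_euler('xyz',o['tool_rot']);print(o['time_s'],o['tool_pos'],'x',M.as_matrix()[:,0],'z',M.as_matrix()[:,2],'F',o['force'],'w',o['width'],'q',o['joints']);return np.array(o['tool_pos']),M
a=np.radians(-20.2); UC=np.array([-.5*np.cos(a),-.5*np.sin(a),.866]); MC=np.array([.540,.339,.045])
ZC=[np.cos(a),np.sin(a),.577]
E
python3 - <<'E'
from plan import *
Q=rot(-UC,ZC)
plan([((.40,-.10,.36),rot([0,0,-1],[np.cos(-.6),np.sin(-.6),0]),0),(MC+.20*UC,Q,0),(MC+.11*UC,Q,0,.03)])
E
```

```text
-> (0.4, -0.1, 0.36) 10
-0.0129 0.0345 -0.0348 -3.6 0 0 0; -0.0129 0.0366 -0.0326 -3.6 0 0 0; -0.0129 0.0386 -0.0302 -3.6 0 0 0; -0.0129 0.0404 -0.0277 -3.6 0 0 0; -0.0129 0.0421 -0.0251 -3.6 0 0 0
-0.0129 0.0436 -0.0224 -3.6 0 0 0; -0.0129 0.0449 -0.0196 -3.6 0 0 0; -0.0129 0.0461 -0.0167 -3.6 0 0 0; -0.0129 0.047 -0.0137 -3.6 0 0 0; -0.0129 0.0478 -0.0107 -3.6 0 0 0
-> [0.4462 0.3735 0.2182] 10
0.0142 0.0417 -0.0229 -1.4 -3 0.4 0; 0.0133 0.0421 -0.0226 -1.4 -3 0.4 0; 0.0124 0.0426 -0.0223 -1.4 -3 0.4 0; 0.0115 0.0431 -0.0219 -1.4 -3 0.4 0; 0.0107 0.0435 -0.0214 -1.4 -3 0.4 0
0.0098 0.044 -0.0209 -1.4 -3 0.4 0; 0.009 0.0444 -0.0203 -1.4 -3 0.4 0; 0.0083 0.0448 -0.0197 -1.4 -3 0.4 0; 0.0076 0.0452 -0.019 -1.4 -3 0.4 0; 0.0069 0.0456 -0.0183 -1.4 -3 0.4 0
-> [0.4884 0.358  0.1403] 3
0.03 0 0 0 0 0 0; 0.03 0 0 0 0 0 0; 0.03 0 0 0 0 0 0
23 rows
```

```bash
python3 -m creep '-0.013 0.0345 -0.035 -3.6 0 0 0; -0.013 0.0365 -0.0325 -3.6 0 0 0; -0.013 0.0385 -0.030 -3.6 0 0 0; -0.013 0.0405 -0.0275 -3.6 0 0 0; -0.013 0.042 -0.025 -3.6 0 0 0'
python3 -m creep '-0.013 0.0435 -0.0225 -3.6 0 0 0; -0.013 0.045 -0.0195 -3.6 0 0 0; -0.013 0.046 -0.0165 -3.6 0 0 0; -0.013 0.047 -0.0135 -3.6 0 0 0; -0.013 0.048 -0.0105 -3.6 0 0 0'
python3 - <<'E'
from plan import *
now()
Q=rot(-UC,ZC)
plan([(MC+.20*UC,Q,0)])
E
```

```text
time_s: 3.52
tool_pos: [0.2958, -0.3171, 0.2966]
tool_rot: [2.639, 1.568, 1.724]
force: [1.0, -0.1, 0.1]
width: 0.999
time_s: 4.15
tool_pos: [0.4018, -0.0877, 0.3653]
tool_rot: [0.894, 1.568, 0.302]
force: [1.7, -1.2, 0.4]
width: 1.002
4.15 [ 0.4018 -0.0877  0.3653] x [ 0.0026  0.0008 -1.    ] z [ 0.8301 -0.5576  0.0017] F [ 1.6578 -1.1732  0.3544] w 1.001772452676976 q [-0.4043 -0.2061  1.5181  0.0018  1.8276  0.1877]
-> [0.4462 0.3735 0.2182] 9
0.0164 0.0453 -0.0245 -1.5 -3.3 0.4 0; 0.0153 0.0458 -0.0242 -1.5 -3.3 0.4 0; 0.0142 0.0463 -0.0239 -1.5 -3.3 0.4 0; 0.0132 0.0468 -0.0235 -1.5 -3.3 0.4 0; 0.0121 0.0474 -0.023 -1.5 -3.3 0.4 0
0.0112 0.0479 -0.0224 -1.5 -3.3 0.4 0; 0.0102 0.0484 -0.0218 -1.5 -3.3 0.4 0; 0.0093 0.0489 -0.0211 -1.5 -3.3 0.4 0; 0.0084 0.0493 -0.0203 -1.5 -3.3 0.4 0
9 rows
```

```bash
python3 -m creep '0.0165 0.0455 -0.0245 -1.5 -3.3 0.4 0; 0.0155 0.046 -0.024 -1.5 -3.3 0.4 0; 0.014 0.0465 -0.024 -1.5 -3.3 0.4 0; 0.013 0.047 -0.0235 -1.5 -3.3 0.4 0; 0.012 0.0475 -0.023 -1.5 -3.3 0.4 0'
python3 -m creep '0.011 0.048 -0.0225 -1.5 -3.3 0.4 0; 0.010 0.0485 -0.022 -1.5 -3.3 0.4 0; 0.0095 0.049 -0.021 -1.5 -3.3 0.4 0; 0.0085 0.0495 -0.0205 -1.5 -3.3 0.4 0; 0 0 0 0 0 0 0'
python3 - <<'E'
from plan import *
now()
Q=rot(-UC,ZC)
plan([(MC+.19*UC,Q,0),(MC+.105*UC,Q,0,.03)])
E
```

```text
time_s: 4.78
tool_pos: [0.4278, 0.1773, 0.2842]
tool_rot: [0.075, 1.265, -0.381]
force: [1.6, -2.0, -0.6]
width: 0.996
time_s: 5.4
tool_pos: [0.4443, 0.3942, 0.216]
tool_rot: [0.011, 1.024, -0.325]
force: [-0.7, -1.0, -0.8]
width: 1.0
5.4 [0.4443 0.3942 0.216 ] x [ 0.4927 -0.166  -0.8542] z [ 0.8058 -0.2834  0.5199] F [-0.6966 -0.9603 -0.8011] w 0.9998109106011491 q [ 0.8581  0.0884  1.6334 -0.5336  1.2421  1.3246]
-> [0.4508 0.3718 0.2095] 1
0.0125 -0.019 0.0082 0.7 1.3 -0.8 0
-> [0.4907 0.3571 0.1359] 3
0.0283 0 0 0 0 0 0; 0.0283 0 0 0 0 0 0; 0.0283 0 0 0 0 0 0
4 rows
```

```bash
python3 -m creep '0.0125 -0.019 0.008 0.7 1.3 -0.8 0; 0 0 0 0 0 0 0; 0 0 0 0 0 0 0'
python3 - <<'E'
from plan import *
now()
Q=rot(-UC,ZC)
plan([(MC+.13*UC,Q,0,.03)])
S={n:cam(n) for n in('side','top')}
def crop(n,x,y,w,h,k): return cv2.resize(S[n]['img'][y:y+h,x:x+w],None,fx=k,fy=k,interpolation=cv2.INTER_CUBIC)
cv2.imwrite('pics/pre.png',np.hstack([crop('side',130,300,100,110,4),crop('top',50,200,100,110,4)]))
E
```

```text
time_s: 5.78
tool_pos: [0.4507, 0.3712, 0.2102]
tool_rot: [0.001, 1.047, -0.351]
force: [-0.4, 0.8, -0.0]
width: 0.997
5.775 [0.4507 0.3712 0.2102] x [ 0.4692 -0.172  -0.8662] z [ 0.8128 -0.2993  0.4998] F [-0.3662  0.8116 -0.0057] w 0.9967086935253453 q [ 0.8111  0.0695  1.6579 -0.5076  1.2333  1.291 ]
-> [0.479  0.3614 0.1576] 3
0.0202 0.0002 -0.0001 0 0 0 0; 0.0202 0.0002 -0.0001 0 0 0 0; 0.0202 0.0002 -0.0001 0 0 0 0
3 rows
```

View pics/pre.png

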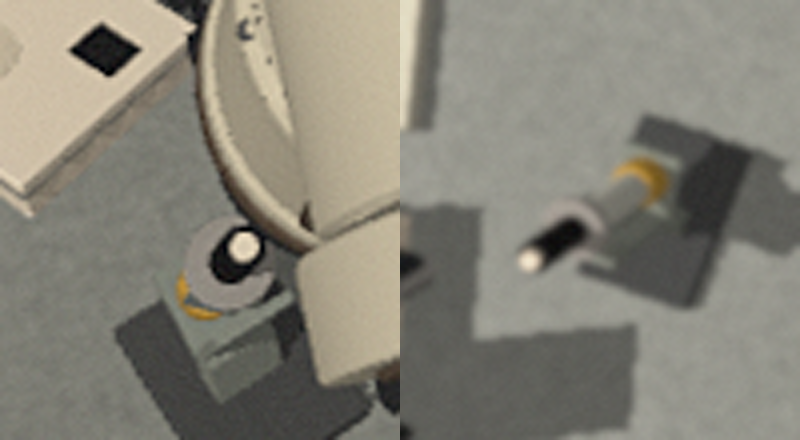

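```bash
python3 - <<'E'
from plan import *
S={n:cam(n) for n in('side','top')}
p,M=now()
for n in S: print(n,proj(S[n],p),proj(S[n],p-.1*M.as_matrix()[:,0]),proj(S[n],MC+.1105*UC))
cv2.imwrite('pics/full.png',np.hstack([cv2.resize(S[n]['img'],(400,300)) for n in S]))
E
```

```text
5.975 [0.4505 0.3715 0.2098] x [ 0.4691 -0.172  -0.8662] z [ 0.8132 -0.2985  0.4996] F [-0.6592 -0.5377  0.9213] w 0.9962554467902407 q [ 0.8118  0.0702  1.6579 -0.5077  1.2331  1.291 ]
side [198.9128 352.4869] [211.5882 337.6464] [190.8195 361.7465]
top [ 55.7124 282.1265] [ 14.1667 310.3324] [ 82.342  263.8575]
```

View pics/full.png

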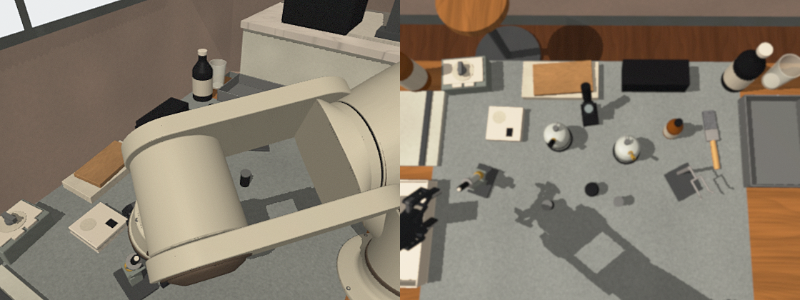

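```bash
python3 -m creep '0.030 0 0 0 0 0 0; 0.030 0 0 0 0 0 0; 0.025 0 0 0 0 0 0; 0.015 0 0 0 0 0 0; 0 0 0 0 0 0 0'
python3 - <<'E'
from plan import *
now()
Q=rot(-UC,ZC)
plan([(MC+.079*UC,Q,0,.03)])
S={n:cam(n) for n in('side','top')}
def crop(n,x,y,w,h,k): return cv2.resize(S[n]['img'][y:y+h,x:x+w],None,fx=k,fy=k,interpolation=cv2.INTER_CUBIC)
cv2.imwrite('pics/pre2.png',np.hstack([crop('side',130,300,100,110,4),crop('top',30,220,100,110,4)]))
E
```

```text
time_s: 6.6
tool_pos: [0.4987, 0.3553, 0.1224]
tool_rot: [0.006, 1.046, -0.345]
force: [-0.7, 0.2, 0.1]
width: 1.001
6.6 [0.4987 0.3553 0.1224] x [ 0.4711 -0.1694 -0.8657] z [ 0.8126 -0.2984  0.5006] F [-0.6847  0.2302  0.1468] w 1.0011939178114118 q [ 0.7251  0.1731  1.7298 -0.5357  1.0364  1.3067]
-> [0.5029 0.3526 0.1134] 1
0.0102 -0.0011 -0.0003 0 0 -0.2 0
1 rows
```

View pics/pre2.png

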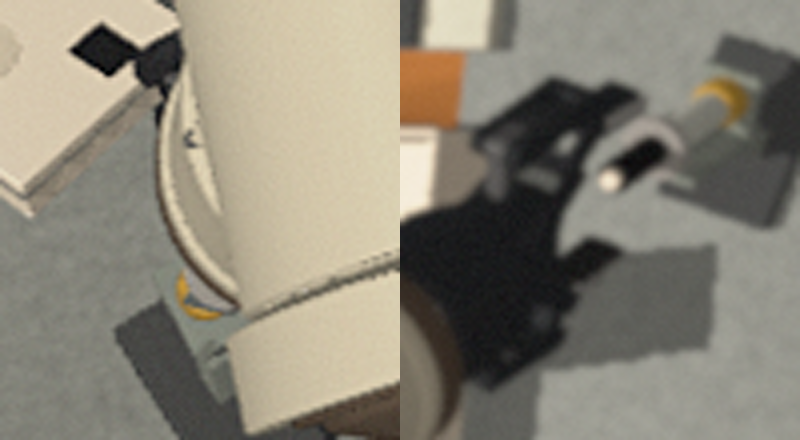

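```bash
python3 -m creep '0.010 -0.001 0 0 0 0 0; 0 0 0 0 0 0 0.6; 0 0 0 0 0 0 0.8; 0 0 0 0 0 0 1; 0 0 0 0 0 0 1' 70
python3 -m creep '0 0 0 0 0 0 1; 0 0 0 0 0 0 1; 0 0 0 0 0 0 1; 0 0 0 0 0 0 1' 70
python3 - <<'E'
from plan import *
now()
Q=rot(-UC,ZC)
E
```

```text
time_s: 7.32
tool_pos: [0.5032, 0.3542, 0.1167]
tool_rot: [0.014, 1.044, -0.336]
force: [-5.3, 2.6, 3.8]
width: 0.178
time_s: 7.82
tool_pos: [0.5031, 0.3542, 0.1167]
tool_rot: [0.014, 1.044, -0.336]
force: [-1.4, 0.0, 0.9]
width: 0.173
7.825 [0.5031 0.3542 0.1167] x [ 0.4743 -0.1658 -0.8646] z [ 0.8114 -0.2988  0.5024] F [-1.3788  0.0068  0.8798] w 0.17310491233020117 q [ 0.7179  0.1801  1.7349 -0.5392  1.0175  1.3084]
```

```bash
cat >> plan.py <<'E'
b=np.radians(18); US=np.array([-.5736*np.cos(b),-.5736*np.sin(b),.8192]); TIP=np.array([.5835,-.1432,.116]); QS=rot(-US,[np.cos(b),np.sin(b),.7])
E
python3 -m creep '-0.017 0 0.010 0 0 0 1; -0.026 0 0.015 0 0 0 1; -0.035 0 0.020 0 0 0 1; -0.043 0 0.025 0 0 0 1; -0.043 0 0.025 0 0 0 1' 
python3 - <<'E'
from plan import *
now()
plan([((.45,.1,.33),rot([.45,.0,-.87],[1,0,.5]),1,.05),(TIP+(.06+.081)*US,QS,1,.05)])
E
```

```text
time_s: 8.45
tool_pos: [0.5012, 0.352, 0.3136]
tool_rot: [0.008, 1.047, -0.341]
force: [0.8, 0.6, -0.6]
width: 0.176
8.45 [0.5012 0.352  0.3136] x [ 0.4714 -0.1671 -0.8659] z [ 0.8134 -0.2971  0.5001] F [ 0.7798  0.6034 -0.5921] w 0.17616695962056347 q [ 0.7165  0.0574  1.4616 -0.4608  1.3689  1.1009]
-> (0.45, 0.1, 0.33) 6
0.0006 -0.0424 0.0069 -2.9 0.4 1.6 1; -0.0006 -0.0427 0.0047 -2.9 0.4 1.6 1; -0.0018 -0.0428 0.0025 -2.9 0.4 1.6 1; -0.0029 -0.0429 0.0003 -2.9 0.4 1.6 1; -0.0041 -0.0427 -0.0019 -2.9 0.4 1.6 1
-0.0052 -0.0424 -0.0041 -2.9 0.4 1.6 1
-> [ 0.5066 -0.1682  0.2315] 6
0.0189 -0.0447 0.0008 -2.6 -1.3 1.6 1; 0.0177 -0.0452 -0.0016 -2.6 -1.3 1.6 1; 0.0164 -0.0455 -0.004 -2.6 -1.3 1.6 1; 0.015 -0.0457 -0.0064 -2.6 -1.3 1.6 1; 0.0136 -0.0458 -0.0088 -2.6 -1.3 1.6 1
0.0122 -0.0457 -0.0111 -2.6 -1.3 1.6 1
12 rows
```

```bash
python3 -m creep '0.0005 -0.0425 0.007 -2.9 0.4 1.6 1; -0.0005 -0.0425 0.0045 -2.9 0.4 1.6 1; -0.002 -0.043 0.0025 -2.9 0.4 1.6 1; -0.003 -0.043 0 -2.9 0.4 1.6 1; -0.004 -0.0425 -0.002 -2.9 0.4 1.6 1'
python3 -m creep '-0.005 -0.0425 -0.004 -2.9 0.4 1.6 1; 0.0190 -0.0445 0.001 -2.6 -1.3 1.6 1; 0.0175 -0.045 -0.0015 -2.6 -1.3 1.6 1; 0.0165 -0.0455 -0.004 -2.6 -1.3 1.6 1; 0.015 -0.0455 -0.0065 -2.6 -1.3 1.6 1'
python3 - <<'E'
from plan import *
now()
plan([(TIP+(.05+.081)*US,QS,1,.04)])
E
```

```text
time_s: 9.07
tool_pos: [0.4569, 0.1397, 0.3384]
tool_rot: [0.019, 1.069, -0.025]
force: [0.5, -0.4, -0.6]
width: 0.174
time_s: 9.7
tool_pos: [0.4881, -0.0751, 0.2874]
tool_rot: [0.003, 0.97, 0.236]
force: [1.0, 0.8, -0.4]
width: 0.174
9.7 [ 0.4881 -0.0751  0.2874] x [ 0.5495  0.1323 -0.825 ] z [0.8027 0.1904 0.5652] F [ 1.0167  0.8414 -0.4392] w 0.17393577134781116 q [-0.5952 -0.3829  1.9131  0.4615  1.2164 -0.9035]
-> [ 0.512  -0.1664  0.2233] 3
0.018 -0.0315 -0.0115 -1.3 -0.2 0.8 1; 0.0175 -0.0315 -0.0122 -1.3 -0.2 0.8 1; 0.017 -0.0315 -0.013 -1.3 -0.2 0.8 1
3 rows
```

```bash
python3 -m creep '0.018 -0.0315 -0.0115 -1.3 -0.2 0.8 1; 0.0175 -0.0315 -0.012 -1.3 -0.2 0.8 1; 0.017 -0.0315 -0.013 -1.3 -0.2 0.8 1; 0 0 0 0 0 0 1; 0 0 0 0 0 0 1'
cat > look.py <<'E'
import sys
from plan import *
p,M=now(); S={n:cam(n) for n in('side','top')}
def crop(n,c,w,h,k):
    x,y=int(np.clip(c[0]-w/2,0,560-w)),int(np.clip(c[1]-h/2,0,420-h)); print(n,'crop origin',x,y,'x',k); return cv2.resize(S[n]['img'][y:y+h,x:x+w],None,fx=k,fy=k,interpolation=cv2.INTER_CUBIC)
c=np.array([float(v) for v in sys.argv[2:5]])
cv2.imwrite(sys.argv[1],np.hstack([crop(n,proj(S[n],c),66,96,6) for n in S]))
X=M.as_matrix()[:,0]
for q,d in(('gauge_mouth',.081),('gauge_collar',.014)):
    P={n:r.place_of(q,n)[:2] for n in S}
    for n in S: print(q,n,'pred',proj(S[n],p+d*X),[(np.round(e['position'],1),round(e['conf'],2)) for e in P[n]])
    if P['side'] and P['top']: print(tri(S['side'],P['side'][0]['position'],S['top'],P['top'][0]['position']),'pred',p+d*X)
E
python3 look.py pics/st.png .56 -.15 .15
python3 - <<'E'
from plan import *
plan([(TIP+(.05+.081)*US,QS,1,.04)])
E
```

```text
time_s: 10.32
tool_pos: [0.5124, -0.1735, 0.2278]
tool_rot: [-0.02, 0.954, 0.301]
force: [0.2, -0.5, -0.6]
width: 0.174
10.325 [ 0.5124 -0.1735  0.2278] x [ 0.5524  0.1712 -0.8158] z [0.7731 0.2607 0.5782] F [ 0.2204 -0.466  -0.627 ] w 0.1735953051196393 q [-0.7908 -0.1833  1.8938  0.5874  1.1834 -1.2699]
side crop origin 284 131 x 6
top crop origin 299 182 x 6
gauge_mouth side pred [320.998  173.7688] [(array([326. , 176.6]), 0.82)]
gauge_mouth top pred [338.0476 231.3528] [(array([339.5, 232.8]), 0.59)]
(array([ 0.5515, -0.1651,  0.1537]), np.float64(0.008271152760577057)) pred [ 0.5572 -0.1596  0.1617]
gauge_collar side pred [339.8955 155.3628] [(array([342.2, 154.3]), 0.8)]
gauge_collar top pred [347.904  247.3551] [(array([347.2, 247.9]), 0.84)]
(array([ 0.5168, -0.1699,  0.221 ]), np.float64(0.004200900871976489)) pred [ 0.5202 -0.1711  0.2163]
-> [ 0.512  -0.1664  0.2233] 1
0.004 0.0065 -0.0007 0.5 0.3 0.4 1
1 rows
```

View pics/st.png

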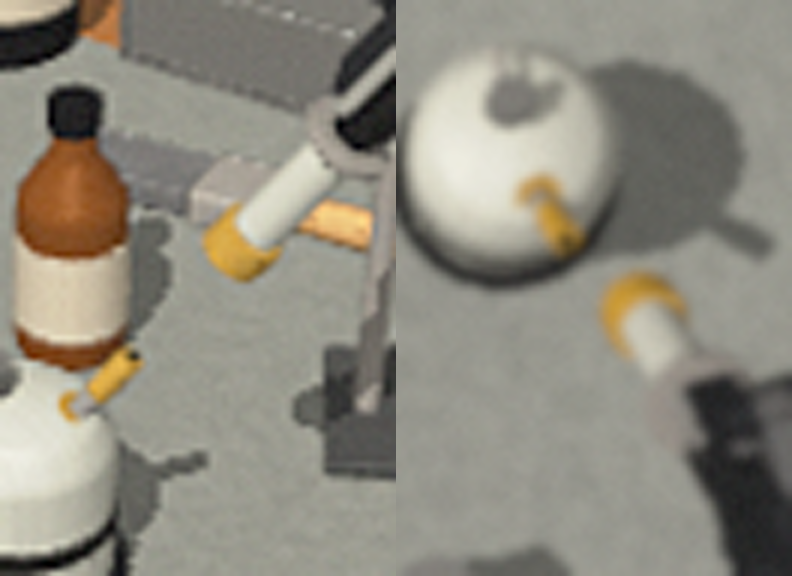

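```bash
python3 -m creep '0.004 0.0065 -0.0005 0.5 0.3 0.4 1; 0.012 0 0 0 0 0 1; 0.012 0 0 0 0 0 1; 0.008 0 0 0 0 0 1; 0 0 0 0 0 0 1'
python3 look.py pics/st2.png .57 -.15 .13
python3 - <<'E'
from plan import *
plan([(TIP+(.018+.081)*US,QS,1,.04)])
E
```

```text
time_s: 11.25
tool_pos: [0.5309, -0.1587, 0.1946]
tool_rot: [0.001, 0.96, 0.316]
force: [-0.1, -0.1, -1.0]
width: 0.176
11.25 [ 0.5309 -0.1587  0.1946] x [ 0.5447  0.1783 -0.8195] z [0.7792 0.2537 0.5731] F [-0.1349 -0.0808 -0.9619] w 0.17556987832610194 q [-0.7324 -0.1351  1.9199  0.5912  1.1004 -1.2529]
side crop origin 280 137 x 6
top crop origin 298 179 x 6
gauge_mouth side pred [310.146  186.7212] [(array([219.1, 276.5]), 0.69), (array([313.1, 190.6]), 0.59)]
gauge_mouth top pred [328.6758 224.8673] [(array([304.2, 285.2]), 0.22)]
(array([0.5515, 0.0043, 0.0123]), np.float64(0.28731680784287905)) pred [ 0.575  -0.1442  0.1282]
gauge_collar side pred [328.1518 168.9235] [(array([221.1, 236.4]), 0.71)]
gauge_collar top pred [337.6811 239.4244] [(array([336.6, 239.2]), 0.81), (array([344.4, 244.9]), 0.65)]
(array([ 0.6506, -0.0924, -0.0038]), np.float64(0.24621001662354847)) pred [ 0.5385 -0.1562  0.1831]
-> [ 0.5295 -0.1607  0.1971] 1
-0.002 -0.001 -0.0007 0.1 0 0 1
1 rows
```

View pics/st2.png

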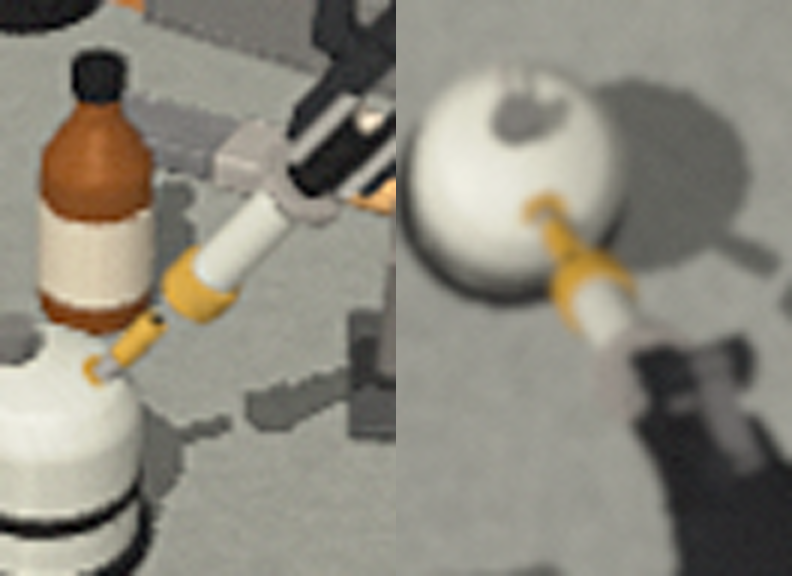

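```bash
python3 - <<'E'
from plan import *
S={n:cam(n) for n in('side','top')}
for y in(8,13,18,23,28):
    b=np.radians(y);U=np.array([-.5736*np.cos(b),-.5736*np.sin(b),.8192])
    o=[]
    for n in S:
        d=proj(S[n],TIP)-proj(S[n],TIP-.04*U); o+=[n,proj(S[n],TIP).round(1),d.round(1),np.degrees(np.arctan2(abs(d[1]),d[0])).round(1)]
    print(y,o)
for d in(0,.1): print([proj(S[n],np.array([.5309,-.1587,.1946])+d*np.array([.5447,.1783,-.8195])) for n in S])
s=S['side'];cv2.imwrite('pics/z.png',np.hstack([cv2.resize(S['side']['img'][175:211,285:335],None,fx=8,fy=8,interpolation=2),cv2.resize(S['top']['img'][205:241,305:355],None,fx=8,fy=8,interpolation=2)]))
E
```

```text
8 ['side', array([306.6, 190.1]), array([ 9.4, -8.8]), np.float64(43.3), 'top', array([327.6, 221.7]), array([2.9, 8. ]), np.float64(69.9)]
13 ['side', array([306.6, 190.1]), array([ 9.7, -9.3]), np.float64(43.9), 'top', array([327.6, 221.7]), array([3.8, 7.8]), np.float64(64.0)]
18 ['side', array([306.6, 190.1]), array([ 9.9, -9.8]), np.float64(44.6), 'top', array([327.6, 221.7]), array([4.7, 7.6]), np.float64(58.2)]
23 ['side', array([306.6, 190.1]), array([ 10.1, -10.3]), np.float64(45.6), 'top', array([327.6, 221.7]), array([5.5, 7.3]), np.float64(52.7)]
28 ['side', array([306.6, 190.1]), array([ 10.2, -10.8]), np.float64(46.7), 'top', array([327.6, 221.7]), array([6.4, 6.9]), np.float64(47.3)]
[array([332.1134, 165.0195]), array([339.7417, 242.7458])]
[array([305.306 , 191.5162]), array([326.3513, 221.0983])]
```

View pics/z.png

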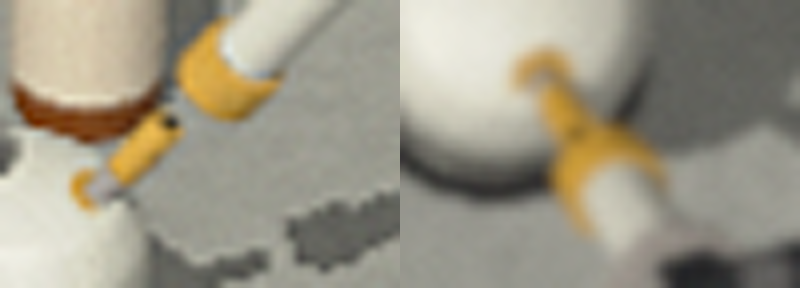

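```bash
python3 -m creep '0 0 0.0025 0 0 0 1; 0.004 0 0 0 0 0 1; 0.004 0 0 0 0 0 1; 0 0 0 0 0 0 1'
python3 -m creep '0.003 0 0 0 0 0 1; 0.003 0 0 0 0 0 1'
python3 -m creep '0.003 0 0 0 0 0 1'
python3 -m creep '0.003 0 0 0 0 0 1'
python3 - <<'E'
from plan import *
p,M=now(); d=p-TIP; X=M.as_matrix()[:,0]
print('gap mouth-tip axial',-d@X-.081,'lateral z,y',d@M.as_matrix()[:,2],d@M.as_matrix()[:,1],'Fax',r.get_obs()['force']@X)
E
```

```text
time_s: 12.15
tool_pos: [0.5375, -0.1571, 0.1904]
tool_rot: [-0.002, 0.959, 0.313]
force: [0.1, -0.8, -0.8]
width: 0.174
time_s: 12.4
tool_pos: [0.541, -0.1561, 0.1853]
tool_rot: [-0.002, 0.959, 0.313]
force: [-0.6, -0.6, -0.9]
width: 0.174
time_s: 12.52
tool_pos: [0.5428, -0.1555, 0.1827]
tool_rot: [-0.002, 0.959, 0.313]
force: [0.2, -0.6, -0.7]
width: 0.174
time_s: 12.65
tool_pos: [0.5445, -0.1549, 0.18]
tool_rot: [-0.002, 0.959, 0.313]
force: [0.2, -0.7, -0.8]
width: 0.175
12.65 [ 0.5445 -0.1549  0.18  ] x [ 0.5462  0.1766 -0.8189] z [0.7786 0.2538 0.574 ] F [ 0.2306 -0.7121 -0.7505] w 0.17544739608171317 q [-0.7037 -0.1018  1.9222  0.5964  1.0529 -1.2496]
gap mouth-tip axial -0.005242671303285734 lateral z,y 0.003358834828673821 0.0008247429202767404 Fax 0.614794223421062
```

```bash
for i in 1; do python3 -m creep '0.003 0 0 0 0 0 1'; python3 -m creep '0.003 0 0 0 0 0 1';python3 -m creep '0.002 0 0 0 0 0 1'; done | grep -v -e width -e rot
python3 - <<'E'
from plan import *
p,M=now(); d=p-TIP; X=M.as_matrix()[:,0]
S={n:cam(n) for n in('side','top')}
print('gap',-d@X-.081,'Fax',r.get_obs()['force']@X)
# brass extents along the stem line in each view
for n,s in S.items():
    hsv=cv2.cvtColor(s['img'],cv2.COLOR_BGR2HSV); t=proj(s,TIP)
    m=cv2.inRange(hsv,(15,110,90),(32,255,255)); ys,xs=np.nonzero(m); k=np.hypot(xs-t[0],ys-t[1])<20; xs,ys=xs[k],ys[k]
    a=proj(s,TIP+.02*US)-t; L=np.linalg.norm(a)/20; a/=np.linalg.norm(a); u=(xs-t[0])*a[0]+(ys-t[1])*a[1]; v=-(xs-t[0])*a[1]+(ys-t[1])*a[0]
    print(n,'px/mm',L)
    for b in np.arange(-18,16,1.): 
        q=(u>=b)&(u<b+1)
        if q.sum(): print(f'{b:.0f}:{v[q].min():.1f}..{v[q].max():.1f}',end='  ')
    print()
E
```

```text
time_s: 12.78
tool_pos: [0.5462, -0.1543, 0.1773]
force: [0.4, -0.2, 0.0]
time_s: 12.9
tool_pos: [0.548, -0.1538, 0.1747]
force: [-0.1, -0.4, -0.6]
time_s: 13.02
tool_pos: [0.5492, -0.1534, 0.1728]
force: [-0.4, -0.2, -0.3]
13.025 [ 0.5492 -0.1534  0.1728] x [ 0.5461  0.1767 -0.8189] z [0.7786 0.2537 0.5739] F [-0.416  -0.1848 -0.2742] w 0.1729998835011888 q [-0.6937 -0.0878  1.9248  0.5997  1.0338 -1.2511]
gap -0.013910102224004697 Fax 0.7975343601329539
side px/mm 0.36040087902800233
-16:-2.5..-1.1  -15:-3.2..-0.4  -14:-3.9..-2.5  -13:-3.9..-3.9  -10:-1.1..0.3  -9:-2.5..1.0  -8:-1.8..1.0  -7:-6.1..1.7  -6:-6.8..3.1  -5:-6.1..3.8  -4:-6.8..3.8  -3:-5.4..3.1  -2:-6.1..3.8  -1:-6.1..3.8  0:-6.8..3.1  1:-6.8..3.8  2:-6.1..-6.1  
top px/mm 0.23616118478863815
-12:-0.4..1.9  -11:-2.1..2.4  -10:-1.5..-0.2  -9:-2.4..0.4  -8:-2.7..1.7  -7:-3.6..3.6  -6:-3.9..4.2  -5:-4.7..5.2  -4:-5.9..5.8  -3:-5.4..4.9  -2:-6.2..6.0  -1:-6.6..6.5  0:-6.0..5.6  1:6.2..6.2
```

```bash
(python3 -m creep '0.002 0 -0.001 0 0 0 1'; python3 -m creep '0.002 0 0 0 0 0 1';python3 -m creep '0.002 0 0 0 0 0 1') | grep -v -e width -e rot
python3 - <<'E'
from plan import *
p,M=now(); d=p-TIP; X=M.as_matrix()
print('gap',-d@X[:,0]-.081,'F tool',X.T@r.get_obs()['force'])
E
```

```text
time_s: 13.25
tool_pos: [0.5497, -0.1533, 0.171]
force: [-0.8, -0.7, 3.6]
time_s: 13.38
tool_pos: [0.5508, -0.1531, 0.1695]
force: [-5.7, -1.7, 4.3]
time_s: 13.5
tool_pos: [0.552, -0.1529, 0.168]
force: [-6.9, -1.7, 5.6]
13.5 [ 0.552  -0.1529  0.168 ] x [ 0.547   0.1758 -0.8184] z [0.778  0.2542 0.5746] F [-6.9159 -1.6882  5.581 ] w 0.17385059598187616 q [-0.6886 -0.0791  1.9276  0.6031  1.0203 -1.2549]
gap -0.019458701368484814 F tool [-8.6478  0.5193 -2.6027]
```

```bash
(python3 -m creep '0.002 0 0 0 0 0 1'; python3 -m creep '0.002 0 0 0 0 0 1') | grep -v -e width -e rot
python3 - <<'E'
from plan import *
p,M=now(); d=p-TIP; X=M.as_matrix()
print('gap',-d@X[:,0]-.081,'F tool',X.T@r.get_obs()['force'])
E
```

```text
time_s: 13.62
tool_pos: [0.5531, -0.1527, 0.1666]
force: [-8.0, -1.7, 6.2]
time_s: 13.75
tool_pos: [0.5541, -0.1525, 0.1651]
force: [-8.2, -1.4, 8.0]
13.75 [ 0.5541 -0.1525  0.1651] x [ 0.5472  0.1752 -0.8184] z [0.7778 0.2547 0.5746] F [-8.1953 -1.4395  8.0356] w 0.17647111254446934 q [-0.6843 -0.0729  1.9282  0.6043  1.0117 -1.2558]
gap -0.023100123896571234 F tool [-11.3136   1.1392  -2.124 ]
```

```bash
(python3 -m creep '0.0015 0 0 0 0 0 1; 0 0 0 0 0 0 1; 0 0 0 0 0 0 1'; python3 -m creep '0 0 0 0 0 0 1; 0 0 0 0 0 0 1;0 0 0 0 0 0 1') | grep -v -e width -e rot
python3 - <<'E'
from plan import *
p,M=now(); d=p-TIP; X=M.as_matrix()
print('gap',-d@X[:,0]-.081,'F tool',X.T@r.get_obs()['force'])
E
```

```text
time_s: 14.12
tool_pos: [0.5547, -0.1524, 0.1645]
force: [-8.0, -0.5, 6.3]
time_s: 14.5
tool_pos: [0.5544, -0.1525, 0.165]
force: [-7.9, -0.3, 6.0]
14.5 [ 0.5544 -0.1525  0.165 ] x [ 0.5467  0.1745 -0.8189] z [0.7777 0.2568 0.5738] F [-7.9403 -0.3236  5.9844] w 0.17414364806303895 q [-0.6832 -0.0724  1.9277  0.6029  1.0109 -1.2562]
gap -0.02334764384598343 F tool [-9.2984  2.1293 -2.8238]
```

```bash
(python3 -m creep '0.0015 0 0 0 0 0 1'; python3 -m creep '0.0012 0 0 0 0 0 1';python3 -m creep '0.0007 0 0 0 0 0 1; 0.0004 0 0 0 0 0 1';python3 -m creep '0.0004 0 0 0 0 0 1; 0.0004 0 0 0 0 0 1; 0.0004 0 0 0 0 0 1') | grep -v -e width -e rot
python3 - <<'E'
from plan import *
p,M=now(); d=p-TIP; X=M.as_matrix()
print('gap',-d@X[:,0]-.081,'F tool',X.T@r.get_obs()['force'])
E
```

```text
time_s: 14.62
tool_pos: [0.5551, -0.1523, 0.164]
force: [-9.4, -0.8, 9.0]
time_s: 14.75
tool_pos: [0.5558, -0.1525, 0.1639]
force: [-22.6, -3.9, 22.3]
time_s: 15.0
tool_pos: [0.5559, -0.1528, 0.1642]
force: [-14.4, -0.3, 9.9]
time_s: 15.38
tool_pos: [0.5559, -0.1526, 0.1642]
force: [-12.6, -0.8, 10.5]
15.375 [ 0.5559 -0.1526  0.1642] x [ 0.5465  0.1721 -0.8196] z [0.7769 0.2612 0.5729] F [-12.6092  -0.8161  10.5055] w 0.17262060456028008 q [-0.6799 -0.0694  1.9262  0.6007  1.0061 -1.2574]
gap -0.024769701386386976 F tool [-15.6418   3.0722  -3.9902]
```

```bash
python3 -m creep '-0.006 0 0 0 0 0 1; -0.010 0 0 0 0 0 1; -0.015 0 0 0 0 0 1; -0.025 0 0 0 0 0 1; -0.035 0 0 0 0 0 1'
cat >> plan.py <<'E'
YH=.4938; HX=np.array([np.cos(YH),np.sin(YH),0]); HY=np.array([-np.sin(YH),np.cos(YH),0]); TH=np.array([.5069,-.3227,.150])
E
python3 - <<'E'
from plan import *
now()
QH=rot([0,0,-1],-HY)   # jaws across prongs
P=TH-.085*HX+np.array([0,0,.013+.014])  # collar 27 mm above... TCP = collar+14mm
plan([(np.array([.47,-.25,.30]),rot([0,0,-1],[1,-.6,0]),1,.04),(TH-.085*HX+np.array([0,0,.03+.014]),QH,1,.04)])
E
```

```text
time_s: 16.0
tool_pos: [0.5037, -0.1678, 0.2397]
tool_rot: [-0.01, 0.963, 0.312]
force: [0.2, 0.1, -0.7]
width: 0.172
16.0 [ 0.5037 -0.1678  0.2397] x [ 0.5432  0.175  -0.8211] z [0.7786 0.2611 0.5707] F [ 0.1799  0.1089 -0.6937] w 0.17215943660409772 q [-0.7932 -0.2084  1.886   0.5737  1.2213 -1.2489]
-> [ 0.47 -0.25  0.3 ] 6
-0.0137 -0.0113 -0.0022 8 5.5 -2.4 1; -0.013 -0.0122 -0.0019 8 5.5 -2.4 1; -0.0123 -0.0129 -0.0013 8 5.5 -2.4 1; -0.0117 -0.0136 -0.0006 8 5.5 -2.4 1; -0.011 -0.0141 0.0002 8 5.5 -2.4 1
-0.0105 -0.0144 0.0012 8 5.5 -2.4 1
-> [ 0.4321 -0.363   0.194 ] 4
0.0265 -0.0291 0.0064 7.7 0 0 1; 0.0265 -0.028 0.0102 7.7 0 0 1; 0.0265 -0.0264 0.0139 7.7 0 0 1; 0.0265 -0.0243 0.0173 7.7 0 0 1
10 rows
```

```bash
python3 -m creep '-0.0135 -0.0115 -0.002 8 5.5 -2.4 1; -0.013 -0.012 -0.002 8 5.5 -2.4 1; -0.0125 -0.013 -0.0015 8 5.5 -2.4 1; -0.0115 -0.0135 -0.0005 8 5.5 -2.4 1; -0.011 -0.014 0 8 5.5 -2.4 1'
python3 -m creep '-0.0105 -0.0145 0.001 8 5.5 -2.4 1; 0.0 -0.029 0.0065 7.7 0 0 1; 0.0 -0.028 0.010 7.7 0 0 1; 0.01 -0.0265 0.014 7.7 0 0 1; 0 0 0 0 0 0 1'
python3 - <<'E'
from plan import *
now()
plan([(TH-.085*HX+np.array([0,0,.03+.014]),rot([0,0,-1],-HY),1,.04)])
E
```

```text
time_s: 16.62
tool_pos: [0.4702, -0.2396, 0.2978]
tool_rot: [0.33, 1.48, -0.101]
force: [-0.3, -0.8, -1.3]
width: 0.17
time_s: 17.25
tool_pos: [0.4297, -0.3404, 0.3021]
tool_rot: [-2.114, 1.553, -3.111]
force: [-0.1, -0.2, -0.9]
width: 0.171
17.25 [ 0.4297 -0.3404  0.3021] x [-0.018  -0.0006 -0.9998] z [ 0.5433 -0.8395 -0.0093] F [-0.1035 -0.1667 -0.8814] w 0.17134651388734412 q [-0.8027  0.09    1.3638 -0.0134  1.6999  0.192 ]
-> [ 0.4321 -0.363   0.194 ] 3
0.036 -0.0029 0.0071 1.5 -0.2 0.3 1; 0.036 -0.0029 0.007 1.5 -0.2 0.3 1; 0.036 -0.0029 0.007 1.5 -0.2 0.3 1
3 rows
```

```bash
python3 -m creep '0.036 -0.003 0.007 1.5 -0.2 0.3 1; 0.036 -0.003 0.007 1.5 -0.2 0.3 1; 0.036 -0.003 0.007 1.5 -0.2 0.3 1; 0 0 0 0 0 0 1;0 0 0 0 0 0 1'
python3 - <<'E'
from plan import *
p,M=now()
plan([(TH-.085*HX+np.array([0,0,.03+.014]),rot([0,0,-1],-HY),1,.04)])
S={n:cam(n) for n in('side','top')}
X=M.as_matrix()[:,0]
for n in S:
    print(n,[(d,proj(S[n],p+(.081-d)*X).round(1).tolist()) for d in(0,.067,.11,.125)],proj(S[n],TH),proj(S[n],TH-.028*HX))
c=lambda n,x,y,w,h,k:cv2.resize(S[n]['img'][y:y+h,x:x+w],None,fx=k,fy=k,interpolation=2)
a=proj(S['side'],TH-.06*HX).astype(int);b=proj(S['top'],TH-.06*HX).astype(int)
print(a-[33,45],b-[33,45])
cv2.imwrite('pics/hk1.png',np.hstack([c('side',a[0]-33,a[1]-45,66,96,6),c('top',b[0]-33,b[1]-45,66,96,6)]))
E
```

```text
time_s: 17.88
tool_pos: [0.4324, -0.3624, 0.1972]
tool_rot: [0.395, 1.563, -0.676]
force: [-0.9, -0.0, -0.0]
width: 0.176
17.875 [ 0.4324 -0.3624  0.1972] x [ 0.0057 -0.0046 -1.    ] z [ 0.48   -0.8773  0.0068] F [-0.928  -0.0204 -0.0231] w 0.17612204783947263 q [-0.8347  0.1369  1.5217  0.0012  1.4757  0.2353]
-> [ 0.4321 -0.363   0.194 ] 1
0.0032 -0.0006 0.0003 0.4 0.4 -0.2 1
1 rows
side [(0, [403.8, 166.0]), (0.067, [408.5, 142.5]), (0.11, [411.7, 126.4]), (0.125, [412.8, 120.6])] [371.2261 152.8952] [382.7809 153.3704]
top [(0, [435.0, 295.2]), (0.067, [447.0, 296.1]), (0.11, [455.7, 296.7]), (0.125, [459.0, 296.9])] [418.9814 257.7849] [426.1642 270.2371]
[363 108] [401 239]
```

View pics/hk1.png

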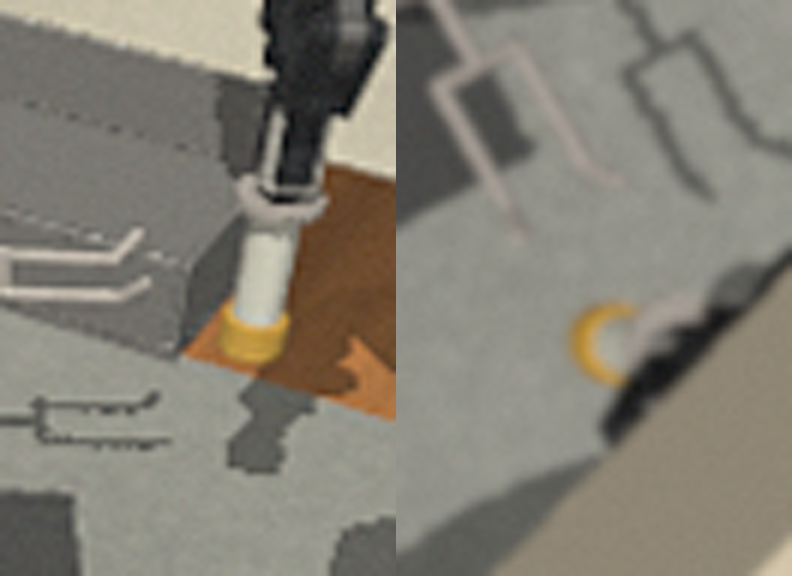

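```bash
cat > off.py <<'E'
from plan import *
from scipy.optimize import minimize
p,M=now();X=M.as_matrix()[:,0]
S={n:cam(n) for n in('side','top')}
A=np.linspace(0,2*np.pi,60,endpoint=False); E1,E2=M.as_matrix()[:,1],M.as_matrix()[:,2]
pr={};msk={}
for n,s in S.items():
    big=cv2.resize(s['img'],None,fx=4,fy=4,interpolation=cv2.INTER_LINEAR)
    hsv=cv2.cvtColor(big,cv2.COLOR_BGR2HSV); m=cv2.inRange(hsv,(17,130,100),(32,255,255))
    c=proj(s,p+.073*X)*4+1.5; yy,xx=np.mgrid[:m.shape[0],:m.shape[1]]; m[np.hypot(xx-c[0],yy-c[1])>50]=0
    k,l,st,_=cv2.connectedComponentsWithStats(m); i=1+np.argmax(st[1:,4]); m=(l==i); ys,xs=np.nonzero(m); msk[n]=np.c_[xs-1.5,ys-1.5]/4; print(n,'pix',len(xs)/16,'mean',msk[n].mean(0))
def hull(n,off):
    pts=[proj(S[n],p+off+X*(.081-d)+.0135*(np.cos(a)*E1+np.sin(a)*E2)) for d in(0,.016) for a in A]
    return np.array(pts)
for n in S:
    h=hull(n,np.zeros(3)); print(n,'pred hull bbox',h.min(0),h.max(0),'mask',msk[n].min(0),msk[n].max(0))
    # extremes along image direction of HY
    w=proj(S[n],p+.07*X+.01*HY)-proj(S[n],p+.07*X); L=np.linalg.norm(w)/10; w/=np.linalg.norm(w)
    print('  along HY px/mm',L,'pred',(h@w).min(),(h@w).max(),'mask',(msk[n]@w).min(),(msk[n]@w).max())
E
python3 off.py
```

```text
17.975 [ 0.4325 -0.3625  0.197 ] x [ 0.0059 -0.0049 -1.    ] z [ 0.4797 -0.8774  0.0071] F [-0.0117 -0.0493 -1.2824] w 0.17245560178559663 q [-0.8348  0.137   1.5221  0.0011  1.475   0.2356]
side pix 74.375 mean [404.5336 164.1672]
top pix 33.75 mean [432.887  295.2954]
side pred hull bbox [398.2515 157.6487] [410.4897 169.0528] mask [398.625 158.125] [411.125 168.125]
  along HY px/mm 0.22386628449707757 pred 244.7328851833264 256.5736916980661 mask 244.55511004247205 255.91981509217854
top pred hull bbox [428.4308 288.5392] [444.443 302.212] mask [430.125 289.875] [437.625 301.375]
  along HY px/mm 0.4837667684982058 pred -247.9848868924393 -232.6932975833004 mask -243.8741993600462 -234.1063068927807
```

```bash
(python3 -m creep '0.012 0 -0.0006 0 0 0 1; 0 0.012 0 0 0 0 1; 0 0.010 0 0 0 0 1; 0 0 0 0 0 0 1'; python3 -m creep '0 0.008 0 0 0 0 1'; python3 -m creep '0 0.008 0 0 0 0 1';python3 -m creep '0 0.006 0 0 0 0 1; 0 0 0 0 0 0 1')| grep -v -e width -e rot
python3 - <<'E'
from plan import *
p,M=now();d=p-TH;print('hook frame TCP',d@HX,d@HY,d[2],'F',r.get_obs()['force']@np.c_[HX,HY,[0,0,1]])
E
```

```text
time_s: 18.58
tool_pos: [0.4533, -0.3504, 0.1846]
force: [0.4, -0.3, -0.5]
time_s: 18.7
tool_pos: [0.4605, -0.3466, 0.1847]
force: [-0.3, 0.4, -0.8]
time_s: 18.82
tool_pos: [0.468, -0.3425, 0.1848]
force: [0.1, 0.3, -1.0]
time_s: 19.08
tool_pos: [0.4742, -0.3391, 0.1848]
force: [0.2, -0.6, -0.9]
19.075 [ 0.4742 -0.3391  0.1848] x [ 0.0066 -0.0054 -1.    ] z [ 0.4803 -0.8771  0.0079] F [ 0.1587 -0.5577 -0.8933] w 0.17807848589049122 q [-0.7531  0.1809  1.4961  0.0005  1.456   0.3165]
hook frame TCP -0.03652565011823736 0.0010548511110715583 0.034835454892341355 F [-0.1246 -0.5663 -0.8933]
```

```bash
(python3 -m creep '0 0.008 0.0001 0 0 0 1';python3 -m creep '0 0.008 0.0001 0 0 0 1'; python3 -m creep '0 0.008 0.0001 0 0 0 1';python3 -m creep '0 0.007 0 0 0 0 1; 0 0 0 0 0 0 1')| grep -v -e width -e rot
python3 - <<'E'
from plan import *
p,M=now();d=p-TH;print('hook frame TCP',d@HX,d@HY,d[2],'F',r.get_obs()['force']@np.c_[HX,HY,[0,0,1]])
S={n:cam(n) for n in('side','top')}
c=lambda n,x,y,w,h,k:cv2.resize(S[n]['img'][y:y+h,x:x+w],None,fx=k,fy=k,interpolation=2)
a=proj(S['side'],TH-.01*HX).astype(int);b=proj(S['top'],TH-.01*HX).astype(int)
print(a-[33,45],b-[33,45])
cv2.imwrite('pics/hk2.png',np.hstack([c('side',a[0]-33,a[1]-45,66,96,6),c('top',b[0]-33,b[1]-45,66,96,6)]))
E
```

```text
time_s: 19.2
tool_pos: [0.4813, -0.3354, 0.1849]
force: [1.1, 0.1, -1.5]
time_s: 19.32
tool_pos: [0.4888, -0.3315, 0.1849]
force: [-0.3, 0.4, -1.2]
time_s: 19.45
tool_pos: [0.4964, -0.3275, 0.185]
force: [-0.5, 0.3, -0.6]
time_s: 19.7
tool_pos: [0.5035, -0.3234, 0.1849]
force: [0.1, -0.2, -1.0]
19.7 [ 0.5035 -0.3234  0.1849] x [ 0.0065 -0.0054 -1.    ] z [ 0.4803 -0.8771  0.0079] F [ 0.0641 -0.2132 -0.9506] w 0.1739503037045364 q [-0.6997  0.2127  1.4582  0.0001  1.4622  0.3701]
hook frame TCP -0.003328852020768401 0.0009599555302932439 0.03487017503784115 F [-0.0446 -0.2181 -0.9506]
[342 108] [388 217]
```

View pics/hk2.png

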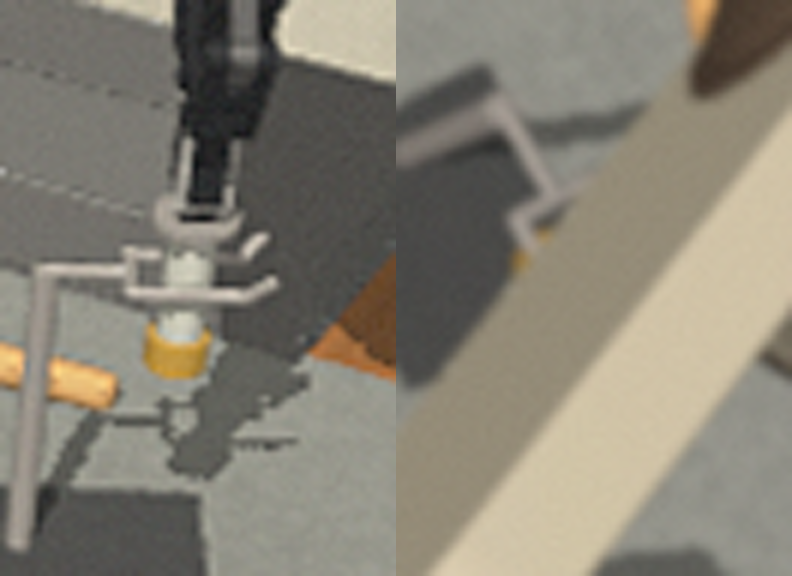

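```bash
(python3 -m creep '0.007 0 0 0 0 0 1; 0.006 0 0 0 0 0 1; 0 0 0 0 0 0 1';python3 -m creep '0.003 0 0 0 0 0 1'; python3 -m creep '0.002 0 0 0 0 0 1';python3 -m creep '0.002 0 0 0 0 0 1')| grep -v -e width -e rot
```

```text
time_s: 20.18
tool_pos: [0.5026, -0.324, 0.1706]
force: [0.2, -0.6, -1.1]
time_s: 20.3
tool_pos: [0.5027, -0.3242, 0.1677]
force: [0.3, -0.6, -1.1]
time_s: 20.42
tool_pos: [0.5026, -0.3242, 0.1655]
force: [0.6, 0.1, -1.4]
time_s: 20.55
tool_pos: [0.5027, -0.3242, 0.1635]
force: [-0.5, -0.1, -1.0]
```

```bash
(python3 -m creep '0.0015 0 0 0 0 0 1';python3 -m creep '0.0015 0 0 0 0 0 1'; python3 -m creep '0.0015 0 0 0 0 0 1')| grep -v -e width -e rot
```

```text
time_s: 20.68
tool_pos: [0.5028, -0.3243, 0.1624]
force: [-3.7, 4.1, 15.9]
time_s: 20.8
tool_pos: [0.5029, -0.3243, 0.1624]
force: [-8.4, 7.5, 23.3]
time_s: 20.92
tool_pos: [0.5029, -0.3242, 0.1624]
force: [-7.9, 4.8, 17.5]
```

```bash
(python3 -m creep '-0.0008 0 0 0 0 0 0.75; 0 0 0 0 0 0 0.6; 0 0 0 0 0 0 0.3; 0 0 0 0 0 0 0; 0 0 0 0 0 0 0';python3 -m creep '0 0 0 0 0 0 0; -0.010 0 0 0 0 0 0; -0.02 0 0 0 0 0 0; -0.04 0 0 0 0 0 0; -0.05 0 0 0 0 0 0'; python3 -m creep '-0.03 -0.04 0 0 0 0 0; 0 -0.06 0 0 0 0 0; 0 -0.06 0 0 0 0 0; 0 -0.04 0 0 0 0 0; 0 0 0 0 0 0 0')
python3 - <<'E'
from plan import *
now()
S={n:cam(n) for n in('side','top')}
c=lambda n,x,y,w,h,k:cv2.resize(S[n]['img'][y:y+h,x:x+w],None,fx=k,fy=k,interpolation=2)
a=proj(S['side'],TH).astype(int);b=proj(S['top'],TH).astype(int)
cv2.imwrite('pics/end.png',np.hstack([c('side',a[0]-33,a[1]-45,66,96,6),c('top',b[0]-33,b[1]-45,66,96,6)]))
P={}
for q in('gauge_mouth','gauge_collar','gauge_grip'):
    d={n:r.place_of(q,n)[:1] for n in S}
    print(q,[(n,np.round(e[0]['position'],1),e[0]['conf']) for n,e in d.items() if e])
    if all(d.values()):
        x,e=tri(S['side'],d['side'][0]['position'],S['top'],d['top'][0]['position']); print((x-TH)@HX,(x-TH)@HY,(x-TH)[2],e)
E
```

```text
time_s: 21.55
tool_pos: [0.503, -0.3243, 0.1633]
tool_rot: [0.362, 1.559, -0.709]
force: [-0.0, -0.5, 0.0]
width: 0.994
time_s: 22.18
tool_pos: [0.5011, -0.3226, 0.285]
tool_rot: [0.355, 1.565, -0.716]
force: [0.9, -1.4, -0.3]
width: 0.997
time_s: 22.8
tool_pos: [0.321, -0.421, 0.3236]
tool_rot: [0.216, 1.554, -0.853]
force: [0.8, 0.7, -0.6]
width: 1.002
22.8 [ 0.321  -0.421   0.3236] x [ 0.0108 -0.0124 -0.9999] z [ 0.4809 -0.8766  0.016 ] F [ 0.805   0.6911 -0.5538] w 1.0015987706083902 q [-1.0671  0.0294  1.3852  0.0035  1.711   0.0024]
gauge_mouth [('side', array([375. , 176.8]), 0.82), ('top', array([414.1, 262.4]), 0.54)]
-0.014413269778625648 -0.007776327190947236 -0.0746340459252188 0.009017516962974315
gauge_collar [('side', array([374.3, 153.2]), 0.6)]
gauge_grip [('side', array([374.2, 137.5]), 0.89), ('top', array([424.1, 261.4]), 0.68)]
-0.0035244087617831645 0.009321893342469564 0.04797947042407266 0.005681362964976036
```

```bash
python3 - <<'E'
from plan import *
S={n:cam(n) for n in('side','top')}
def comp(n,lo,hi,c,rad,key=4):
    big=cv2.resize(S[n]['img'],None,fx=4,fy=4,interpolation=1); m=cv2.inRange(cv2.cvtColor(big,cv2.COLOR_BGR2HSV),lo,hi)
    z=np.zeros_like(m); cv2.circle(z,tuple(int(v) for v in np.array(c)*4),int(rad*4),255,-1); m&=z
    k,l,st,ce=cv2.connectedComponentsWithStats(m)
    return [((ce[i]-1.5)/4,st[i,4]/16,st[i,:4]/4) for i in np.argsort(-st[1:,4])[:4]+1]
b=TH-.005*HX
for n in S:
    print(n,'chuck pred',proj(S[n],b-[0,0,.059]),'button pred',proj(S[n],b+[0,0,.0555]),'rod0',proj(S[n],b+[0,0,.042]),'collar',proj(S[n],b+[0,0,.005]))
    for c in comp(n,(17,130,100),(32,255,255),proj(S[n],b-[0,0,.059]),14)[:1]: print('  brass',c)
    for c in comp(n,(0,0,190),(180,70,255),proj(S[n],b+[0,0,.05]),11): print('  white',c)
a=proj(S['side'],b+[0,0,.03]); x,y=int(a[0]),int(a[1])
g=cv2.cvtColor(S['side']['img'],cv2.COLOR_BGR2GRAY); print(x-9,y-17); print(g[y-17:y+17,x-9:x+10])
E
```

```text
side chuck pred [370.4284 173.0947] button pred [376.1486 132.8358] rod0 [375.436 137.851] collar [373.5371 151.2154]
  brass (array([370.3004, 174.536 ]), np.float64(53.0), array([366.  , 170.25,  10.  ,   8.  ]))
  white (array([375.8642, 133.623 ]), np.float64(23.1875), array([374.75, 130.25,   4.  ,   9.  ]))
top chuck pred [411.7487 261.7348] button pred [429.3952 258.1366] rod0 [427.0596 258.6128] collar [421.0337 259.8415]
  brass (array([407.7432, 263.5807]), np.float64(33.1875), array([405.5 , 258.25,   7.75,  10.5 ]))
  white (array([430.1236, 258.2536]), np.float64(21.625), array([427.25, 256.25,   6.25,   4.75]))
365 125
[[115 113  94  89 110 118 110 106 106 110 110 110 107 110 110 107 108 110
  106]
 [119 118 111 112 111 111 105 103 112 108 108 107 109 108 111 110 111 108
  108]
 [115 122 116 118 113 114 116 113 110  95  90 107 117 108 107 109 111 111
  107]
 [122 118 115 118 118 117 119 122 116 108 108 108 106 105 100 110 107 107
  108]
 [116 119 117 116 120 117 114 119 116 113 105 113 120 105 112 112  95  88
  105]
 [116 115 119 120 120 119 116 116 110 148 204 219 212 
[... 1595 characters left out ...]
  27  32  29  31  23  55 125 160 155 165 186
  154]
 [121 138 158 161 161 135  20  20  26  30  22  17  98 159 160 160 166 159
  112]
 [ 92 109 138 158 159 160 137  94  33   2  45  89 136 161 161 150 122 112
  104]
 [ 97 104 119 145 155 156 157 152 144 148 148 151 158 164 159 139  99 105
  109]
 [ 94  99 112 130 145 151 156 159 164 159 158 157 156 155 139 112 100 107
  103]
 [116 115 112 111 119 137 140 142 143 140 141 138 132 122 104  93  98 104
  105]
 [187 188 185 185 186 185 177 156 154 152 151 143 142 166 166 174 163 139
  150]
 [148 155 155 161 162 165 162 152 156 155 158 164 171 182 182 181 187 175
  155]
 [ 93 110 120 123 133 111 115 118 125 127 125 123 118 119 121 123 126 121
  116]]
```

```bash
python3 -c "
from rig import r
print(r.finish_job())"
```

```text
the job is handed in; nothing more can be done
None
```

I took the gauge from the cradle and pressed it on the bare stem. I then hung it by its collar in the hook, backed the arm well clear and handed the job in at about 23 s. The hand-in reports no verdict.

- **Press:** I held it for well over half a second. Early on the grip eased back slightly (axial force down to about 9 N), so I pressed again. That touched the stem's end stop, with a brief peak of about 32 N, under the 50 N limit. It settled at about 15 N, so the stem was in more than 9 mm by force.
- **Hook:** The barrel went between the prongs with no side contact. I lowered until the collar met them, with up to about 23 N vertical force, and the contact height agreed with the prong tops to about 2 mm.
- **Last checks, by pixel measurement:**
  - In the side view, chuck and white button lie within about 1.5 px of where an upright gauge in the throat should show.
  - The rod's white shaft is visible below its button, standing out by more than 8 mm (roughly 14–17 mm).
- **What disagreed or went unchecked:**
  - The network's point estimates for the hung gauge were off by up to about 9 mm between the two cameras, so I did not rely on them.
  - In the top view the visible part of the chuck was partly hidden, and its centre lay about 4 px from the prediction.
  - I could not view a final picture, because the limit of 12 was reached.
  - I did not measure the other things on the bench again at the end. I felt no unexpected contact while moving past them.

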